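# Assemble and balance the wooden balance toy

### The arm

A 6-joint arm with a two-finger parallel gripper is mounted at the origin on the work surface. World frame = base frame: x ahead of the robot, y to its left, z up, the work surface at z = 0. Lengths are in m, angles in rad, forces in N, time in s.
With the tool pointing down it reaches from about 0.275 to 0.75 m from the base axis. Payload 10.2 kg.
Tool frame: the origin (TCP) lies midway between the tips of the shut fingers; the grasp point (between the pads) lies 19 mm behind it; z points along the fingers, y is the line along which they close (so a half turn about z gives the same grasp; the last joint's range is limited). The gripper opens to 85 mm and grips with 20 to 120 N. Pads are 22 mm wide; open, the fingers measure 114 mm over their backs; the gripper's body (76 mm by 85 mm) begins 54 mm behind the grasp point. The pads swing forward as they close: fully open they stand 13 mm farther back than shut.
Start: joints at [-1.336, 0.313, 1.498, -0, 1.331, -0.223], TCP at [0.232, -0.471, 0.231] pointing down, gripper open.
Joint ranges: [-2.94, 2.94], [-0.97, 2.17], [0.19, 2.56], [-1.23, 4.37], [0.02, 3.11], [-2.88, 2.88]. Speed limits (rad/s): [2.39, 2.39, 3.01, 3.14, 3.14, 3.14].

### API

Orientations are given as a rotation vector (axis times angle).
In Python, from station import env, jaws, grab_frame, sensors gives the robot as it stands. Calls block until the motion is done:
- env.movep(position, orientation): joint-space move of the TCP to a pose.
- env.move_linear(position, attitude=None, v=0.15, threshold=None): straight line of the TCP; attitude=None keeps the orientation; v is the mean speed in m/s. With threshold (N) it stops when the force on the tool has changed by that much, and returns True; else False.
- env.goto_joints(angles): joint-space move.
- jaws.set_gripper(opening): finger opening in m; the grip force is fixed at half the most; returns when the fingers have stopped.
- env.hold(seconds).
- env.inverse_kinematics(position, orientation): joint angles nearest the present ones, or None.
- grab_frame(name): name is "scene" or "top" or "wrist"; returns a dict with "img" (400x640x3 uint8, red, green, blue), "intrinsics" (3x3 intrinsics, pixels), "eye" and "rotation" of the camera in the world. Camera axes: x right, y up, looking along -z (the intrinsics and any distortion apply to the point x, -y, -z); pixel columns grow to the right and rows downward; lengths in m; the calibration is good to about 2 mm. A picture is of the moment at which its call begins. There is no depth.
A pose or a line that the arm cannot do raises env.IKError and nothing moves.
- env.sign_off(): hands the job in; it is judged then, once.
Readings, each from a call of its own:
- sensors.current_clock(): time.
- sensors.current_qpos(): joint angles.
- sensors.current_joint_velocities(): joint speeds.
- sensors.current_joint_efforts(): joint torques, N m.
- sensors.current_eef_pos(): TCP position.
- sensors.current_tcp_rot(): TCP orientation.
- sensors.current_ft_force(): force on the tool from outside, world axes, zero at the start.
- sensors.current_wrist_torque(): the same for the moment, N m.
- sensors.current_gripper_width(): finger opening in m.
- sensors.current_gripper_force(): force on a finger pad.
Only numpy, scipy, OpenCV 4.12 (cv2) and the standard library are available. Lean on these libraries where they do the work, as an engineer would, in place of code of your own. Each camera call takes 0.05 s, during which the arm holds its last target. There are 200 camera calls.

### The job

Put the wooden balance toy together: slide the dome-topped cup over the upright post of the square base, all the way down until its rim sits flat on the base, then lay the long plank across the dome so that it balances there roughly level on its own. Lower both parts by hand, do not let them drop, and leave the base and everything else on the bench where they stand.

Things in the scene. Friction and masses are not known exactly. Their poses are not given: they have to be found in the camera images.
- base: Toy base, loose, light wood: square block 140 x 140 x 30 mm with an upright round post (22 mm diameter, 52 mm tall, top chamfered to 14 mm over the last 6 mm) in the middle of its upper face; 0.5 kg. Origin: centre of the underside; z up, x and y along the block's sides.
- post_foot (a point): Point on the post's axis at the base's upper face, 30 mm above the underside; z along the post.
- post_top (a point): Centre of the post's top end, 82 mm above the base's underside.
- dome_cup: Dome-topped turned wooden cup, standing mouth down: 48 mm diameter, 78 mm tall, straight sides up to 69 mm, above that a smooth 9 mm dome (radius about 64 mm at its crown); about 80 g. A blind bore, 25 mm diameter and 60 mm deep, opens at the underside. Origin: centre of the underside, z up its axis. On the post its rim lands on the base before the bore bottoms out.
- dome_top (a point): Crown of the dome, 78 mm above the cup's underside.
- long_plank: The long plank, light wood, lying flat: 200 mm (x) by 56 mm (y) by 16 mm (z), uniform, about 125 g. Origin: centre of the underside; x along its length, y across it, z up.
- flat_cup: Bystander: a shorter cup with a flat top, 48 mm diameter, 58 mm tall. Origin: centre of the underside.
- spacer: Bystander: low wooden spacer ring, open both ends, 48 mm outside, 25 mm inside, 30 mm tall. Origin: centre of the underside.
- short_plank: Bystander: short plank 110 (x) x 56 (y) x 16 mm, lying flat. Origin: centre of the underside.
- glue: Bystander: white glue bottle with a red nozzle, 60 mm diameter, 180 mm tall, standing. Origin: centre of the underside.
- offcut: Bystander: wood offcut 60 x 45 x 30 mm. Origin: centre of the underside.
- screwdriver: Bystander: screwdriver lying on the bench, handle to its -x.
- mallet: Bystander: hammer lying on the bench, handle to its -x.
Mind the look-alikes: they are no part of the job. Leave any black or red look-alike of the dome_cup alone. What is shaped like the long_plank but green is not meant.

How it is judged:
On the way, in this order (a step that is already met when the one before it is completed fails the run):
1. the dome-topped cup is fully down over the post, before the plank is on it (z of dome_cup in the frame of base between 0.026 and 0.033 m and horizontal distance between dome_cup and post_foot below 0.005 m and angle between dome_cup's own z axis and vertical below 0.07 rad and contact force between long_plank and dome_cup below 0.05 N), for 0.2 s.
2. the long plank rests on the dome alone, let go (contact force between long_plank and dome_cup above 0.1 N and angle between long_plank's own z axis and vertical below 0.2 rad and horizontal distance between long_plank and dome_top below 0.025 m and z of long_plank in the frame of base above 0.1 m and contact force between the fingers and long_plank below 0.05 N), for 0.3 s.
At the end, for the whole second after the job is handed in: The cup is over the post: rim within 3 mm of the base, within 5 mm of the post's axis, upright within 4 degrees. The long plank rests on its dome, centred within 25 mm, tilted under 11 degrees, let go and nearly at rest. The base stands flat (z of dome_cup in the frame of base between 0.026 and 0.033 m and horizontal distance between dome_cup and post_foot below 0.005 m and angle between dome_cup's own z axis and vertical below 0.07 rad and contact force between long_plank and dome_cup above 0.1 N and angle between long_plank's own z axis and vertical below 0.2 rad and horizontal distance between long_plank and dome_top below 0.025 m and z of long_plank in the frame of base above 0.1 m and angle between base's own z axis and vertical below 0.05 rad and linear speed of long_plank below 0.06 m/s and angular speed of long_plank below 0.6 rad/s); the robot touches nothing.
It fails at once if the dome-topped cup is dropped or thrown (moves faster than 0.4 m/s out of the fingers) (contact force between the fingers and dome_cup below 0.05 N and linear speed of dome_cup above 0.4 m/s).
It fails at once if the long plank is dropped or thrown (moves faster than 0.4 m/s out of the fingers) (contact force between the fingers and long_plank below 0.05 N and linear speed of long_plank above 0.4 m/s).
It fails at once if the base is pushed more than 30 mm (distance of base from where it was at the start of the episode above 0.03 m).
It fails at once if a bystander (any of the seven listed) is moved more than 30 mm (distance of any of flat_cup, spacer, short_plank, glue, offcut, screwdriver, mallet from where it was at the start of the episode above 0.03 m).
It also fails if it takes over 58 s, if anything falls off the work surface, if the arm or the gripper's body presses on something with over 40 N, if the wrist force passes 120 N, or if a joint passes its speed limit or range.

## Working session

There is one attempt and no reset: what is moved stays moved. The work goes in short steps, each a Python script; the robot and the scene stay as the last script left them, time stands still between calls to the robot, and variables do not carry over. Pictures are saved under pics/ and viewed, at most 10 in all, crops included, and the job is handed in when it is done.

```bash
mkdir -p pics
python3 - <<'E'
from station import env, jaws, grab_frame, sensors
import cv2,numpy as np,pickle
for n in ("top","scene"):
    f=grab_frame(n); pickle.dump(f,open(n+".pkl","wb"))
    cv2.imwrite(f"pics/{n}0.png",f["img"][:,:,::-1])
    print(n,f["intrinsics"],f["eye"],f["rotation"],f.keys())
print(sensors.current_tcp_rot(),sensors.current_clock())
E
```

```text
top [[402.39067592   0.         316.13553957]
 [  0.         402.39067592 203.12233154]
 [  0.           0.           1.        ]] [0.44219519 0.05571264 1.25267777] [ 0.0079675  -0.03220454 -1.59841222] dict_keys(['img', 'intrinsics', 'eye', 'rotation'])
scene [[438.37515231   0.         328.04757087]
 [  0.         438.37515231 203.295962  ]
 [  0.           0.           1.        ]] [0.8883819  0.66413866 1.16198181] [0.22549739 0.75403961 2.50467271] dict_keys(['img', 'intrinsics', 'eye', 'rotation'])
[-3.05857206e+00 -7.12586223e-01 -3.49270310e-05] 0.1
```

View pics/top0.png

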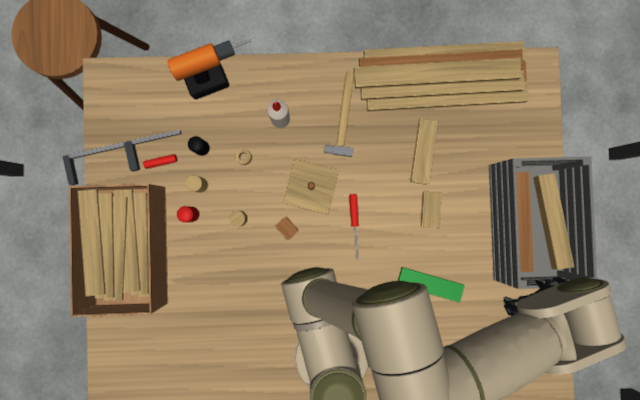

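View pics/scene0.png

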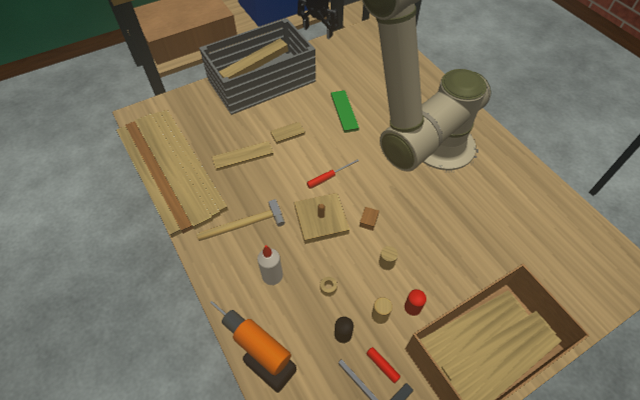

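The top view shows the dome cup candidate at about (195,184), flat cup at (237,218), spacer at (244,157), base at (311,186), long plank at (425,151) and short plank at (431,210). Next I'll enlarge this area.

```bash
cat > h.py <<'E'
import numpy as np,pickle,cv2
from scipy.spatial.transform import Rotation as R
def ray(f,u,v):
    d=np.linalg.inv(f["intrinsics"])@[u,v,1]; return R.from_rotvec(f["rotation"]).apply([d[0],-d[1],-d[2]]) if np.size(f["rotation"])==3 else f["rotation"]@[d[0],-d[1],-d[2]]
def at(f,u,v,z):
    d=ray(f,u,v); e=np.array(f["eye"]); return e+d*(z-e[2])/d[2]
def proj(f,p):
    q=R.from_rotvec(f["rotation"]).inv().apply(np.array(p)-f["eye"]); k=f["intrinsics"]@[q[0],-q[1],-q[2]]; return k[:2]/k[2]
E
python3 - <<'E'
import pickle,cv2
t=pickle.load(open("top.pkl","rb"))["img"][:,:,::-1]; s=pickle.load(open("scene.pkl","rb"))["img"][:,:,::-1]
def crop(i,x,y,w,h,k): return cv2.resize(i[y:y+h,x:x+w],None,fx=k,fy=k,interpolation=cv2.INTER_CUBIC)
import numpy as np
a=crop(t,180,140,160,80,5); b=crop(t,400,110,50,110,5);
cv2.imwrite("pics/a.png",a)
c=crop(s,300,190,110,140,4); 
o=np.zeros((560,250+440,3),np.uint8); o[:550,:250]=b; o[:560,250:]=c; cv2.imwrite("pics/b.png",o)
E
```

```text
(no output)
```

View pics/a.png

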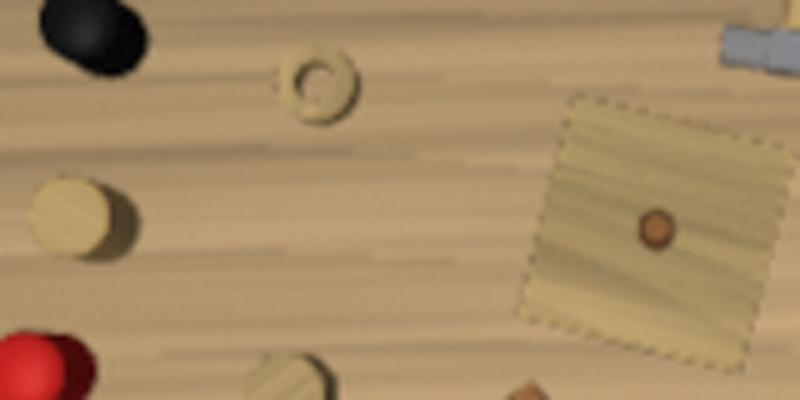

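View pics/b.png

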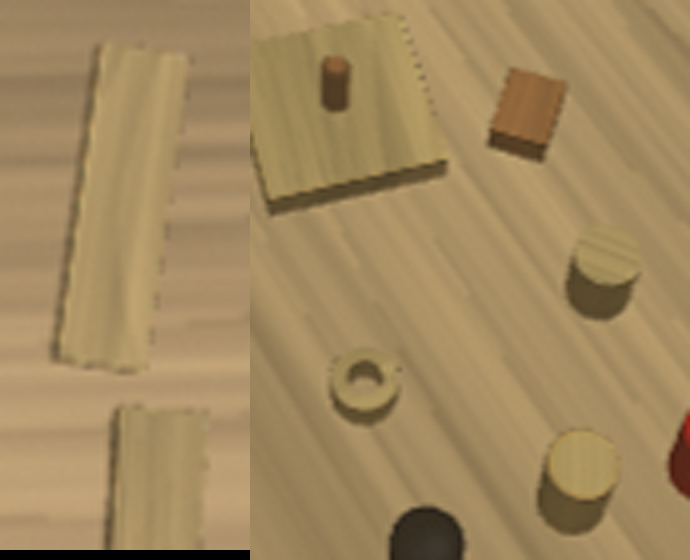

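Run:
```python
from h import *
t=pickle.load(open("top.pkl","rb")); s=pickle.load(open("scene.pkl","rb"))
T=lambda x,y,z,ox=180,oy=140:at(t,ox+(x+.5)/5-.5,oy+(y+.5)/5-.5,z)
S=lambda x,y,z:at(s,300+(x-250+.5)/4-.5,190+(y+.5)/4-.5,z)
print("cup",T(70,217,.069),S(582,466,.069))
print("post",T(656,229,.082),S(336,65,.082), "scene flat",S(608,258,.058))
c=np.array([T(*p,.03) for p in[(578,95),(795,152),(742,372),(520,314)]]);print("base",c.mean(0),np.linalg.norm(c-np.roll(c,1,0),axis=1))
c=np.array([T(*p,.016,400,110) for p in[(100,43),(188,55),(147,371),(55,358)]]);print("plank",c.mean(0),np.linalg.norm(c-np.roll(c,1,0),axis=1))
d=c[0]+c[1]-c[2]-c[3];print(np.arctan2(d[1],d[0]),c)
```

```text
cup [0.54102854 0.3947807  0.069     ] [0.54491171 0.39368377 0.069     ]
post [0.52383238 0.05139799 0.082     ] [0.52778148 0.05155907 0.082     ] scene flat [0.4380484  0.27555575 0.058     ]
base [0.52492277 0.04954496 0.03      ] [0.13800364 0.13672879 0.13796883 0.13938229]
plank [ 0.6260369  -0.30262654  0.016     ] [0.19806175 0.0553028  0.19842319 0.05759927]
-0.17019966050277613 [[ 0.72813822 -0.29211849  0.016     ]
 [ 0.71931036 -0.34671215  0.016     ]
 [ 0.52356278 -0.3142368   0.016     ]
 [ 0.53313625 -0.2574387   0.016     ]]
```

Sizes match what's given: plank 198x56 and base about 138. The top and scene cameras disagree by up to 4 mm, so I'll refine cup, post and plank with the wrist camera from the same tool offset, which cancels any shared bias.

Run:
```python
from station import env, jaws, grab_frame, sensors
from h import *
rv=[np.pi,0,0]
print(env.inverse_kinematics([.527,.051,.27],rv),env.inverse_kinematics([.543,.394,.04],rv))
def look(n,p,r,dz):
    env.movep(p,r); env.hold(.3); f=grab_frame("wrist"); f["tcp"]=np.array(sensors.current_eef_pos()); pickle.dump(f,open(n+".pkl","wb")); print(n,sensors.current_clock(),f["tcp"],f["eye"],sensors.current_qpos()); return f["img"][:,:,::-1]
rp=(R.from_euler('z',-.170)*R.from_rotvec(rv)).as_rotvec()
ims=[look("wpl",[.627,-.302,.30],rp,0),look("wpost",[.527,.051,.25],rv,0),look("wcup",[.543,.394,.25],rv,0)]
o=np.zeros((600,800,3),np.uint8)
for k,i in enumerate(ims): 
    y,x=divmod(k,2); o[y*250:y*250+250,x*400:x*400+400]=cv2.resize(i,(400,250),interpolation=cv2.INTER_AREA)
cv2.imwrite("pics/w.png",o)
```

```text
[-1.24989032e-01  2.97681798e-01  1.41700624e+00 -4.44089210e-16
  1.42690461e+00  1.44580730e+00] [ 4.53466756e-01  8.14519665e-01  1.20382892e+00 -4.44089210e-16
  1.12324407e+00  2.02426308e+00]
wpl 2.05 [ 0.62678824 -0.30231708  0.30006962] [ 0.69317417 -0.31298902  0.44306332] [-6.17322917e-01  7.13628755e-01  7.03593723e-01  1.28089950e-06
  1.72430449e+00  1.12395691e+00]
wpost 3.7833 [0.52715025 0.05070493 0.24994976] [0.59467473 0.05144544 0.39289374] [-1.25524217e-01  3.09993144e-01  1.45252900e+00  9.91631636e-06
  1.37913947e+00  1.44576687e+00]
wcup 5.425 [0.54324915 0.39350999 0.25013639] [0.61075228 0.3941959  0.39318551] [ 4.52650069e-01  6.45159764e-01  9.44639923e-01 -3.94030586e-05
  1.55166865e+00  2.02417564e+00]
```

View pics/w.png

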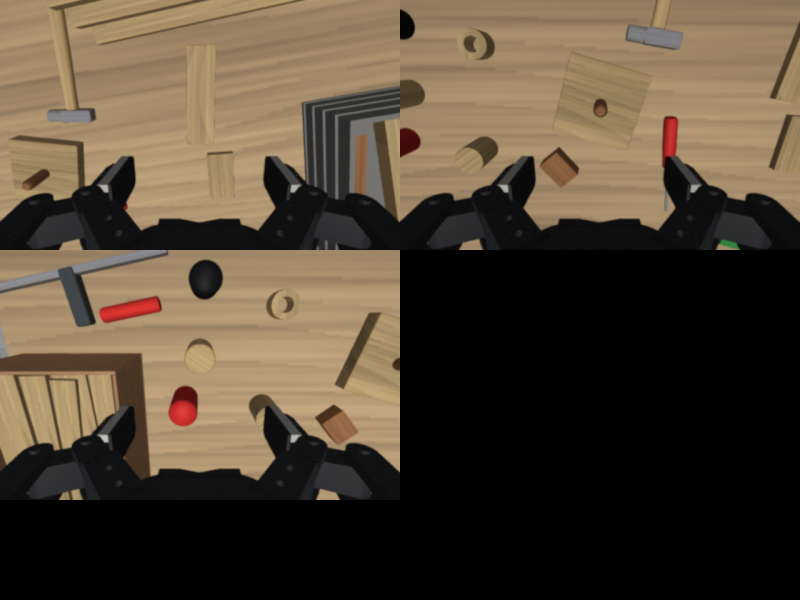

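The wrist views show the plank centred near full pixel (320,150), the post top near (320,165) and the cup near (320,170). I'll enlarge all three.

Run:
```python
from h import *
o=np.zeros((600,800,3),np.uint8)
def put(n,x,y,w,h,k,X,Y):
    i=pickle.load(open(n+".pkl","rb"))["img"][y:y+h,x:x+w,::-1]; o[Y:Y+h*k,X:X+w*k]=cv2.resize(i,None,fx=k,fy=k,interpolation=cv2.INTER_CUBIC)
put("wpl",285,60,80,180,3,0,0)
put("wpost",290,140,60,50,8,250,0)
put("wcup",290,140,68,60,3,0,545) if 0 else put("wcup",280,135,80,66,3,250,401) if 0 else put("wcup",290,140,60,24,8,250,400) if 0 else None
i=pickle.load(open("wcup.pkl","rb"))["img"][138:204,285:355,::-1]
cv2.imwrite("pics/z.png",o[:540,:730]); 
r=cv2.resize(i,None,fx=3,fy=3,interpolation=cv2.INTER_CUBIC); o[401:599,250:460]=r
cv2.imwrite("pics/z.png",o)
```

```text
(no output)
```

View pics/z.png

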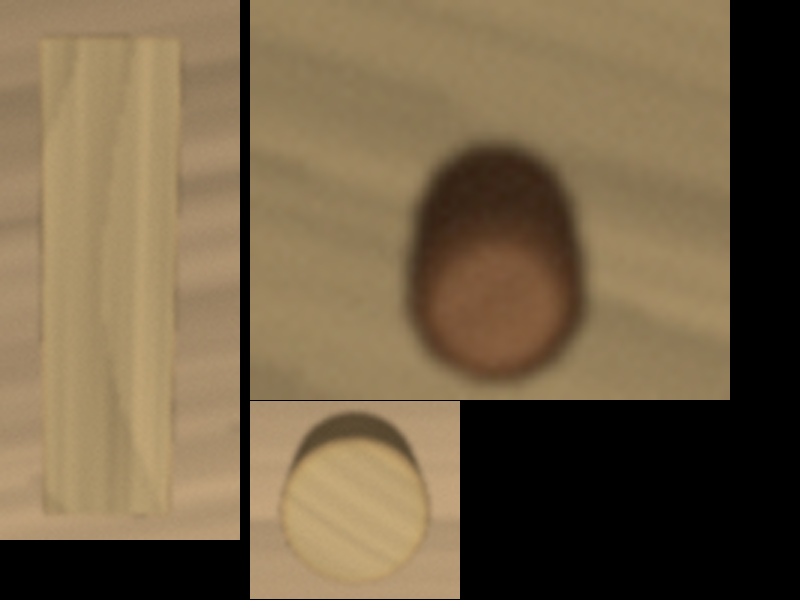

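Run:
```python
from h import *
L=lambda n:pickle.load(open(n+".pkl","rb"))
c,p,l,t,s=[L(n) for n in("wcup","wpost","wpl","top","scene")]
C=at(c,319.5,173.8,.069);P=at(p,320.3,177.4,.081)
print("cup",C,"diam",.049*0+np.linalg.norm(at(c,295,173.8,.069)-at(c,344,173.8,.069)))
print("post",P,np.linalg.norm(at(p,320.3-10.8,177.4,.076)-at(p,320.3+10.8,177.4,.076)))
q=np.array([at(l,285+(x+.5)/3-.5,60+(y+.5)/3-.5,.016) for x,y in[(41,38),(181,38),(170,516),(43,516)]])
print("plank",q.mean(0),np.linalg.norm(q-np.roll(q,1,0),axis=1)); d=q[0]+q[1]-q[2]-q[3];print(np.arctan2(d[1],d[0]))
# consistency: reproject into other cams
for f in(t,s): print(proj(f,C),proj(f,P))
```

```text
cup [0.54311968 0.39326377 0.069     ] diam 0.047015199493995144
post [0.52611698 0.04977253 0.081     ] 0.0203179716533428
plank [ 0.62601361 -0.30452341  0.016     ] [0.19917977 0.05461443 0.19919722 0.05606822]
-0.179100077525486
[194.10490206 182.27471466] [311.33503881 184.62689594]
[383.09720596 305.65063398] [321.30231354 205.38640316]
```

All three cameras agree on the cup-to-post offset within about 1.5 mm, so I'll grasp the cup.

Run:
```python
from station import env, jaws, grab_frame, sensors
from h import *
env.move_linear([.543,.3937,.10],[np.pi,0,0],v=.15)
print(env.move_linear([.543,.3937,.025],v=.08,threshold=6))
jaws.set_gripper(.03)
print(sensors.current_gripper_width(),sensors.current_gripper_force(),sensors.current_ft_force())
env.move_linear([.543,.3937,.20],v=.12)
env.movep([.526,.0507,.20],[np.pi,0,0]); env.hold(.2)
print(sensors.current_gripper_width(),sensors.current_eef_pos(),sensors.current_tcp_rot(),sensors.current_clock(),sensors.current_ft_force())
f=grab_frame("wrist");pickle.dump(f,open("wh.pkl","wb"));g=grab_frame("scene");pickle.dump(g,open("sh.pkl","wb"))
o=np.zeros((500,640,3),np.uint8);o[:400]=f["img"][:,:,::-1]
b=cv2.resize(g["img"][130:250,260:390,::-1],None,fx=3,fy=3,interpolation=cv2.INTER_CUBIC);o=np.hstack([cv2.resize(f["img"][:,:,::-1],(400,250)),cv2.resize(b,(390,360))[:250]]) if 0 else o
c=np.zeros((360,800,3),np.uint8);c[:250,:400]=cv2.resize(f["img"][:,:,::-1],(400,250));c[:,410:800]=b;cv2.imwrite("pics/h.png",c)
```

```text
False
0.04608587847602687 61.14393336698413 [-1.40514472 -0.62206802  4.5080927 ]
0.04654826717295491 [0.52614277 0.05142417 0.19990517] [-3.14152019e+00 -1.90192400e-03  9.14968012e-05] 11.2 [-0.1731848  -0.4275658  -1.13422694]
```

View pics/h.png

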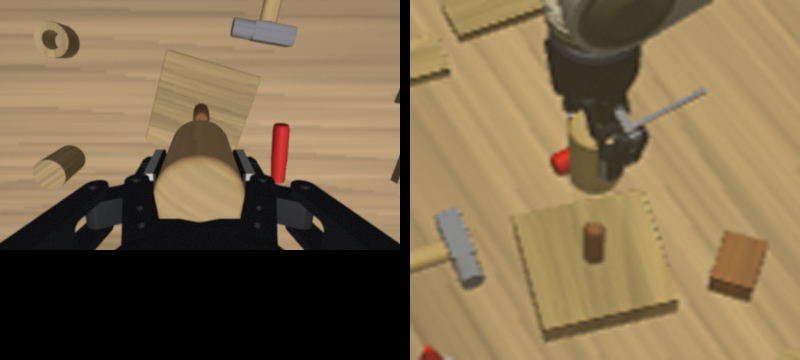

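The cup is held upright, directly above the post. I'll lower it guarded by force.

Run:
```python
from station import env, jaws, grab_frame, sensors
from h import *
env.move_linear([.526,.0507,.115],v=.12); env.hold(.2)
f0=np.array(sensors.current_ft_force())
for z in (.095,.075,.0535):
    r=env.move_linear([.526,.0507,z],v=.03,threshold=10)
    print(z,r,np.round(sensors.current_eef_pos(),4),np.round(np.array(sensors.current_ft_force())-f0,1),np.round(sensors.current_wrist_torque(),2),sensors.current_clock())
    if r: break
```

```text
0.095 False [0.5261 0.0507 0.0951] [ 0.1 -0.8 -0.1] [-0.05  0.01  0.03] 13.175
0.075 False [0.5261 0.0507 0.0751] [ 1.3 -0.6 -0.6] [0.03 0.01 0.  ] 13.9917
0.0535 True [0.5258 0.0506 0.0553] [-0.2 -0.6  5.2] [0.08 0.17 0.01] 14.625
```

Run:
```python
from station import env, jaws, grab_frame, sensors
from h import *
jaws.set_gripper(.085); env.hold(.2)
env.move_linear([.526,.0507,.22],v=.15)
g=grab_frame("scene");pickle.dump(g,open("s2.pkl","wb"))
rp=(R.from_euler('z',-.175)*R.from_rotvec([np.pi,0,0])).as_rotvec()
env.movep([.6258,-.3036,.15],rp)
jaws.set_gripper(.074)
env.move_linear([.6258,-.3036,.04],v=.12)
r=env.move_linear([.6258,-.3036,-.003],v=.04,threshold=6)
print(r,sensors.current_eef_pos())
if not r:
    jaws.set_gripper(.03)
    print(sensors.current_gripper_width(),sensors.current_gripper_force(),sensors.current_ft_force())
    env.move_linear([.6258,-.3036,.20],v=.12)
    env.hold(.2); print(sensors.current_gripper_width(),sensors.current_wrist_torque(),sensors.current_ft_force())
print(sensors.current_clock())
w=grab_frame("wrist");pickle.dump(w,open("wp2.pkl","wb"));t=grab_frame("scene");pickle.dump(t,open("s3.pkl","wb"))
c=np.zeros((400,800,3),np.uint8);c[:250,:400]=cv2.resize(w["img"][:,:,::-1],(400,250))
c[:390,410:800]=cv2.resize(g["img"][140:270,260:390,::-1],None,fx=3,fy=3,interpolation=cv2.INTER_CUBIC);cv2.imwrite("pics/p.png",c)
```

```text
False [ 0.62595865 -0.3037177  -0.00264019]
0.05458091713602529 65.83539247512817 [-1.54052996  0.0803913   5.1425069 ]
0.054728634755741405 [-0.01674593 -0.02200746  0.00860026] [ 0.12039432  0.45985124 -1.08121867]
22.9
```

View pics/p.png

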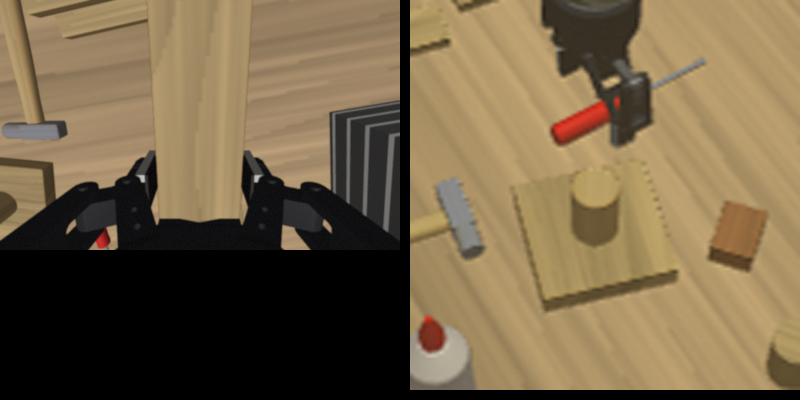

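The cup is seated flat on the base and the plank is held level. Now I'll place it on the dome.

Run:
```python
from station import env, jaws, grab_frame, sensors
from h import *
rp=(R.from_euler('z',-.175)*R.from_rotvec([np.pi,0,0])).as_rotvec()
env.movep([.526,.0507,.20],rp); env.hold(.2)
env.move_linear([.526,.0507,.115],v=.1); env.hold(.3)
f0=np.array(sensors.current_ft_force())
r=env.move_linear([.526,.0507,.1035],v=.015,threshold=2.5)
print(r,np.round(sensors.current_eef_pos(),4),np.round(np.array(sensors.current_ft_force())-f0,2),np.round(sensors.current_wrist_torque(),2),sensors.current_clock())
w=grab_frame("scene");pickle.dump(w,open("s4.pkl","wb"))
cv2.imwrite("pics/q.png",cv2.resize(w["img"][110:260,230:410,::-1],None,fx=4,fy=4,interpolation=cv2.INTER_CUBIC))
```

```text
True [0.5259 0.0507 0.1055] [-1.11 -0.31  5.36] [-0.04  0.01  0.06] 26.4917
```

View pics/q.png

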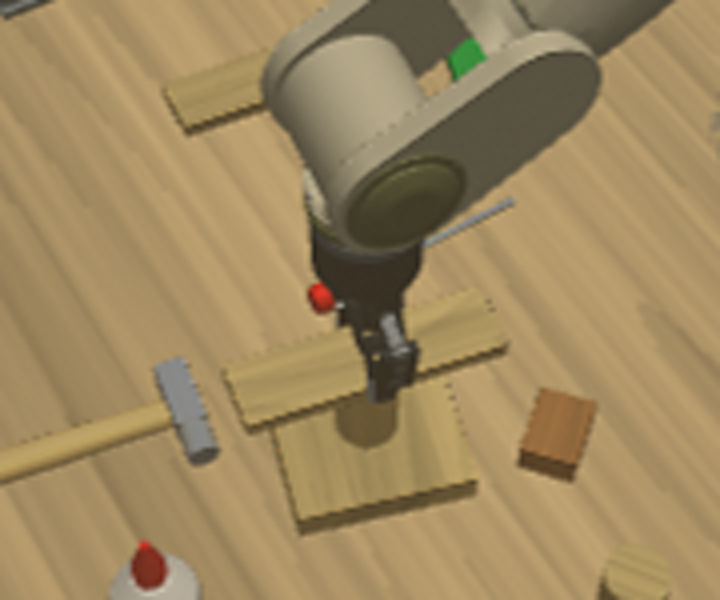

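Contact came at the expected height (0.1055 m), with the plank level and centred. I'll release it and retreat.

Run:
```python
from station import env, jaws, grab_frame, sensors
from h import *
jaws.set_gripper(.085); env.hold(1.5)
env.move_linear([.526,.0507,.25],v=.08)
env.movep([.40,-.25,.30],[np.pi,0,0]); env.hold(1.5)
print(sensors.current_clock())
a=grab_frame("scene")["img"]; env.hold(.7); b=grab_frame("scene")["img"]
print(np.abs(a[110:260,230:410].astype(int)-b[110:260,230:410]).mean())
cv2.imwrite("pics/r.png",cv2.resize(b[110:260,230:410,::-1],None,fx=4,fy=4,interpolation=cv2.INTER_CUBIC))
```

```text
33.175
0.48677777777777775
```

View pics/r.png

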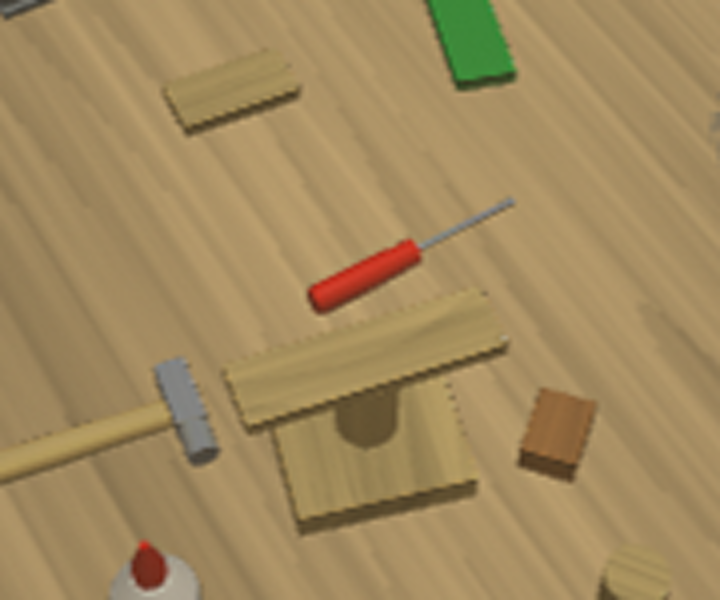

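The plank balances level on the dome with its corners where they were at release. I'll let it settle a little longer, then hand in.

Run:
```python
from station import env, grab_frame, sensors
import numpy as np
env.hold(5)
g=lambda:grab_frame("scene")["img"].astype(int)
a=g();env.hold(.3);b=g()
d=np.abs(a-b); print(d[175:230,280:360].mean(),d[230:300,180:220].mean(),sensors.current_clock())
print(env.sign_off())
```

```text
0.4921969696969697 0.4870238095238095 39.375
the job is handed in; nothing more can be done
None
```

The balance toy is together and handed in at about 39 s of the 58 s allowed: the cup sits fully down over the post, and the plank rests level and still on its dome, let go. The hand-in call returned no verdict.

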